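# Dry-run the lap seam before welding

### The arm

A 6-joint arm with a two-finger parallel gripper is mounted at the origin on a cart in front of the work surface, level with it; the furniture and walls round the work are solid. World frame = base frame: x ahead of the robot, y to its left, z up, the work surface at z = 0. Lengths are in m, angles in rad, forces in N, time in s.
With the tool pointing down it reaches from about 0.375 to 0.825 m from the base axis. Payload 5.5 kg.
Tool frame: the origin (TCP) lies between the finger pads, 19 mm behind the fingertips; this is the grasp point; z points along the fingers, y is the line along which they close (so a half turn about z gives the same grasp; the last joint's range is limited). The gripper opens to 85 mm and grips with 20 to 120 N. Pads are 22 mm wide; open, the fingers measure 114 mm over their backs; the gripper's body (76 mm by 85 mm) begins 54 mm behind the grasp point. The pads swing forward as they close: fully open they stand 13 mm farther back than shut.
Start: joints at [1.317, 0.314, -0.047, 1.21, 0, 1.571], TCP at [0.151, 0.581, 0.25] pointing down, gripper open.
Joint ranges: [-2.67, 2.67], [-0.69, 1.73], [-1.03, 1.25], [-2.08, 2.16], [-1.42, 1.45], [-3.14, 3.14]. Speed limits (rad/s): [2.39, 2.39, 3.01, 3.14, 3.14, 3.14].

### API

Orientations are given as [roll, pitch, yaw] about the fixed x, y, z axes, in that order (R = Rz(yaw) Ry(pitch) Rx(roll)).
In Python, from plant import ctrl gives the robot as it stands.
- The arm moves only by the tool inch_along, called after "Call:" as a command line: name --argument value ..., lists and objects as JSON in quotes. Schema: {"type":"object","properties":{"deltas":{"type":"array","items":{"type":"array","prefixItems":[{"type":"array","items":{"type":"number"},"minItems":3,"maxItems":3},{"type":"array","items":{"type":"number"},"minItems":3,"maxItems":3}],"minItems":2,"maxItems":2},"minItems":1,"maxItems":10},"jaw":{"type":"number"},"clamp_n":{"type":"number"},"only":{"type":"string"},"quiet":{"type":"boolean"},"lines":{"type":"string"}},"required":["deltas"],"additionalProperties":false}. deltas is a list of rows, 1 to 10 of them, each written [[dx, dy, dz], [rx, ry, rz]]: dx, dy, dz in a scale on which 1.0 is 0.75 m, then a rotation vector rx, ry, rz in fractions of the full range, 1 being pi/2 rad; each row shifts and turns the commanded pose from where the row before left it, along the tool's axes as they then stand; what a row does not reach is not made up. A row lasts 1/12 s, in which the tool goes at most 0.0417 m and 0.125 rad, less where a joint would pass 70% of its speed; a pose out of reach is approached as far as the arm can. jaw is the finger opening in m, set as the call begins (left out keeps the last). The fingers move at their own pace and stop on an object; clamp_n is the grip in N (left out, the last holds). Time passes only in rows, so rows that do not move let the fingers close. The tool returns the time, the measured TCP pose, the force, the opening and the grip force at its end. only (a regular expression) keeps the lines of the reply that match it, lines (a string "A,B") keeps lines A to B, and quiet returns only ok. Shift and turn numbers lie between -1 and 1, and a call with a number outside is refused. Input that does not fit is refused with a message, and nothing moves.
- ctrl.get_obs(): the state, without advancing time (a new reading comes with each control period).
- ctrl.camera(name): name is "side" or "top"; returns the picture (420x560x3 uint8, red, green, blue); there is no depth.
- ctrl.camera_info(name): a dict with "fov_y" (degrees; the focal length in pixels is half the picture's height over the tangent of half this angle, whatever the lens; pixels are square), "cx", "cy" (the principal point, pixels), "k1" (the pictures are not rectified: a ray, as slopes to the right and down, at radius r is drawn at 1 + k1 r^2 times it, then the intrinsics apply), "T" (4x4, takes a point from camera to world coordinates). Camera axes: x right, y up, looking along -z (the intrinsics and any distortion apply to the point x, -y, -z); pixel columns grow to the right and rows downward; lengths in m; the calibration is good to about 2 mm. A picture is of the moment at which its call begins. camera_info takes no time and is no camera call.
- ctrl.hand_in(): hands the job in; it is judged then, once.
The state is a dict: "t": time; "joints": joint angles; "joint_velocities": joint speeds; "joint_torque": joint torques, N m; "eef_pos": TCP position; "ee_rot": TCP orientation; "force": force on the tool from outside, world axes, zero at the start; "ft_torque": the same for the moment, N m; "width": finger opening in m; "grip_force": force on a finger pad.
Only numpy, scipy, OpenCV 4.12 (cv2) and the standard library are available. Lean on these libraries where they do the work, as an engineer would, in place of code of your own. Each camera call takes 0.05 s, during which the arm holds its last target. There are 200 camera calls.

### The job

The pad plate is tacked to its base plate, so first push the swing stop, which still bears on the pad's near edge, aside to the right with your fingertips until its arm is back by its parking pin; push it gently, do not grip it. Then, fingers shut and pointing down, dry-run the weld: bring the fingertips about 1 to 2 cm above the right-hand end of the pad's near edge and follow that edge to the left, round the corner and along the left edge to its far end, keeping close over the edge all the way without touching the plates. Finish by lifting at least 10 cm above the work, with the stop still parked and the loose things round the board left alone.

Things in the scene. Friction and masses are not known exactly. Their poses are not given: they have to be found in the camera images.
- fixture: Steel fixture board, fixed, 185 (x) x 238 (y) x 15 mm, on the table. Origin: on its underside, under the pad plate's centre. At yaw 0 its x points away from the robot, its y to the robot's left; near/far mean -x/+x, left/right +y/-y. A strap clamp (stud up to 68 mm above the table) holds the work's right edge at x = 1 to 31, y = -125 to -40 mm; three dowels 32 mm high.
- workpiece: The work, fixed (origin and axes as the fixture): base plate 110 (x) x 150 (y) x 8 mm, centred, top 23 mm above the table; on it, centred, the pad plate 70 (x) x 110 (y) x 6 mm with a 32 mm bore, top 29 mm above the table. Seam: the pad's near edge x = -35 from y = -55 to 55 mm, then its left edge y = 55 from x = -35 to 35 mm. Tack beads in it are lower than the pad's top.
- swing_stop (a joint): Swing stop, rad: arm up to 16 mm wide, 52 mm long from its upright pivot, 25 to 40 mm above the table, with an upright handle pin. 0 = nose square on the pad's near edge, across the seam; grows as it swings to the fixture's right (clockwise from above) to 1.75, at its parking pin. Starts at 0 to 0.15. Stiff hinge, 0.12 N m (4 N at the handle); stays where left.
- stop_pivot (a point): Top centre of the swing stop's pivot screw, fixed at the fixture's (-87, -12) mm, 47 mm above the table; its axes are the fixture's. (Overhead, right of the work, a fixed extraction hose hangs down to 575 mm above the table at about x = 0.57, y = -0.28 m of the robot's frame: keep the arm drawn in, TCP about 0.42 m from the base axis, when swinging past it.)
- stop_handle (a point): Point on the axis of the swing stop's upright handle pin, 34 mm from the pivot axis, 65 mm above the table. The pin is 9 to 15 mm thick from 38 to 75 mm above the table, with a 19 mm ball on top that reaches 90 mm. The point's x axis points outwards from the pivot.
- seam_start (a point): Start of the seam: right end of the pad's near edge (fixture -35, -55 mm). It lies in the seam line at the level of the pad plate's top, 29 mm above the table; its axes are the fixture's.
- seam_2 (a point): Seam point (-35, -27.5 mm) on the near edge. It lies in the seam line at the level of the pad plate's top, 29 mm above the table; its axes are the fixture's.
- seam_3 (a point): Seam point (-35, 0 mm), middle of the near edge. It lies in the seam line at the level of the pad plate's top, 29 mm above the table; its axes are the fixture's.
- seam_4 (a point): Seam point (-35, 27.5 mm) on the near edge. It lies in the seam line at the level of the pad plate's top, 29 mm above the table; its axes are the fixture's.
- seam_corner (a point): The pad's near left corner (-35, 55 mm), where the seam turns. It lies in the seam line at the level of the pad plate's top, 29 mm above the table; its axes are the fixture's.
- seam_6 (a point): Seam point (0, 55 mm), middle of the left edge. It lies in the seam line at the level of the pad plate's top, 29 mm above the table; its axes are the fixture's.
- seam_end (a point): End of the seam: far end of the pad's left edge (35, 55 mm). It lies in the seam line at the level of the pad plate's top, 29 mm above the table; its axes are the fixture's.
- magnet_square: welding magnet square, flat triangle 90 x 90 x 16 mm, loose on the table right of the board. Origin: centre of its underside. A bystander.
- bb_shell: short plain steel tube (bottom bracket shell) lying down, 40 mm diameter, 68 mm long, loose on the table right of the board. Origin: centre of its underside. A bystander.
- hex_bolt: hex bolt lying down, 57 mm long, 18 mm over the head, loose on the board's near right corner (15 mm above the table). Origin: centre of its underside. A bystander.

How it is judged:
On the way, in this order (a step that is already met when the one before it is completed fails the run):
1. the swing stop is swung back to its parking pin (1.45 rad or more) (value of joint swing_stop above 1.45 rad), for 0.1 s.
2. fingertips over the start of the seam, at the right-hand end of the near edge (TCP within 12 mm sideways and 50 mm in height) (horizontal distance between the grasp point and seam_start below 0.012 m and z of the grasp point in the frame of seam_start below 0.05 m).
3. a quarter of the way along the near edge (TCP within 12 mm sideways and 50 mm in height) (horizontal distance between the grasp point and seam_2 below 0.012 m and z of the grasp point in the frame of seam_2 below 0.05 m).
4. halfway along the near edge (TCP within 12 mm sideways and 50 mm in height) (horizontal distance between the grasp point and seam_3 below 0.012 m and z of the grasp point in the frame of seam_3 below 0.05 m).
5. three quarters of the way along the near edge (TCP within 12 mm sideways and 50 mm in height) (horizontal distance between the grasp point and seam_4 below 0.012 m and z of the grasp point in the frame of seam_4 below 0.05 m).
6. at the corner (TCP within 12 mm sideways and 50 mm in height) (horizontal distance between the grasp point and seam_corner below 0.012 m and z of the grasp point in the frame of seam_corner below 0.05 m).
7. halfway along the left edge (TCP within 12 mm sideways and 50 mm in height) (horizontal distance between the grasp point and seam_6 below 0.012 m and z of the grasp point in the frame of seam_6 below 0.05 m).
8. over the end of the seam, at the far end of the left edge (TCP within 12 mm sideways and 50 mm in height) (horizontal distance between the grasp point and seam_end below 0.012 m and z of the grasp point in the frame of seam_end below 0.05 m).
At the end, for the whole second after the job is handed in: The swing stop stands at 1.45 rad or more, the TCP is more than 90 mm above the pad's top, and the three loose things lie within 15 mm of where they were (value of joint swing_stop above 1.45 rad and z of the grasp point in the frame of seam_end above 0.09 m and distance of each of magnet_square, bb_shell, hex_bolt from where it was at the start of the episode below 0.015 m); the robot touches nothing.
It fails at once if the plates are touched (more than 1 N) (contact force between any of the fingers, the arm and workpiece above 1 N).
It fails at once if the swing stop is gripped or forced (more than 25 N) (contact force between the fingers and swing_stop above 25 N).
It fails at once if a loose thing round the board is moved or lifted more than 15 mm (distance of any of magnet_square, bb_shell, hex_bolt from where it was at the start of the episode above 0.015 m).
It also fails if it takes over 56 s, if anything falls off the work surface, if the arm or the gripper's body presses on something with over 40 N, if the wrist force passes 120 N, or if a joint passes its speed limit or range.

## Working session

There is one attempt and no reset: what is moved stays moved. The work goes in short steps, Python scripts to look and compute and a tool call to move; the robot and the scene stay as the last step left them, time stands still between calls to the robot, and variables do not carry over. Pictures are saved under pics/ and viewed, at most 10 in all, crops included, and the job is handed in when it is done.

```bash
mkdir -p pics; ls
```

Run:
```python
from plant import ctrl
import cv2
for n in("top","side"):
    i=ctrl.camera_info(n);print(n,i)
    cv2.imwrite(f"pics/{n}0.png",ctrl.camera(n)[:,:,::-1])
print(ctrl.get_obs())
```

```text
pics
plant.py
top {'fov_y': 53.54979812401539, 'cx': 274.23043876633244, 'cy': 210.61439004905836, 'k1': -0.036832588081978805, 'T': array([[ 0.00534581,  0.99386745, -0.11044874,  0.47935691],
       [-0.99991609,  0.00661608,  0.01113768, -0.12766924],
       [ 0.01180011,  0.11037993,  0.99381941,  0.92312792],
       [ 0.        ,  0.        ,  0.        ,  1.        ]])}
side {'fov_y': 52.77265530796982, 'cx': 270.9293040314219, 'cy': 210.7964424956314, 'k1': -0.06027286491360411, 'T': array([[ 0.90189922,  0.3050482 , -0.30581594,  0.30950805],
       [-0.4314272 ,  0.60146425, -0.67239224, -0.72381943],
       [-0.02117468,  0.73836735,  0.67406623,  0.62016068],
       [ 0.        ,  0.        ,  0.        ,  1.        ]])}
{'t': 0.1, 'joints': array([ 1.31699460e+00,  3.14173040e-01, -4.79556301e-02,  1.21019037e+00,
        1.86298084e-05,  1.57080773e+00]), 'joint_velocities': array([ 6.71199900e-04, -1.23228111e-03,  4.35062193e-03,  9.97350278e-05,
        1.00125756e-03, -5.71893704e-04]), 'joint_torque': array([-1.03324484e-03, -5.40767884e+01,  3.40541124e+01,  1.12399235e-02,
       -1.28088468e-04, -1.66573198e-06]), 'eef_pos': array([0.15052626, 0.58031958, 0.2492204 ]), 'ee_rot': array([-3.14006994e+00, -1.86124289e-05,  2.88777950e+00]), 'force': array([-0.30491838,  0.04591185, -0.31884672]), 'ft_torque': array([-0.04834652, -0.02196139, -0.03412396]), 'grip_force': 0.0, 'width': 0.08544032781789071}
```

View pics/top0.png

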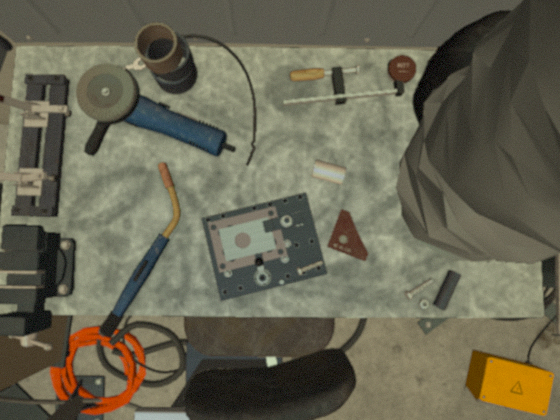

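View pics/side0.png

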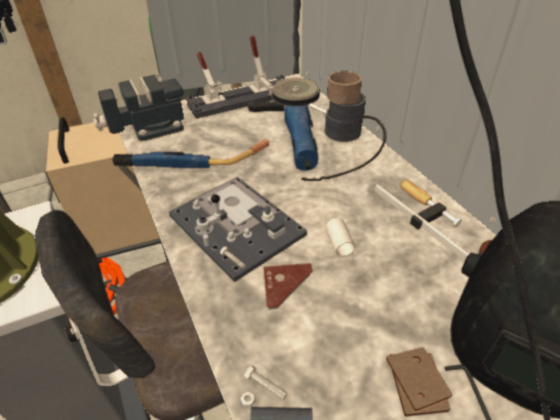

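The top view shows the board at about (205–327, 193–300), with the pad at about (220–285, 215–262). The stop pivot is near (262, 277), and its handle ball is the dark spot near (259, 261). In the side view the board is at (168–306, 178–278) and the ball near (215, 199). I'll enlarge both.

Run:
```python
import cv2
a=cv2.imread("pics/top0.png")[185:305,195:335]; cv2.imwrite("pics/t1.png",cv2.resize(a,None,fx=5,fy=5,interpolation=cv2.INTER_CUBIC)[:600,:800])
a=cv2.imread("pics/side0.png")[172:282,162:312]; cv2.imwrite("pics/s1.png",cv2.resize(a,None,fx=5,fy=5,interpolation=cv2.INTER_CUBIC))
```

```text
(no output)
```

View pics/t1.png

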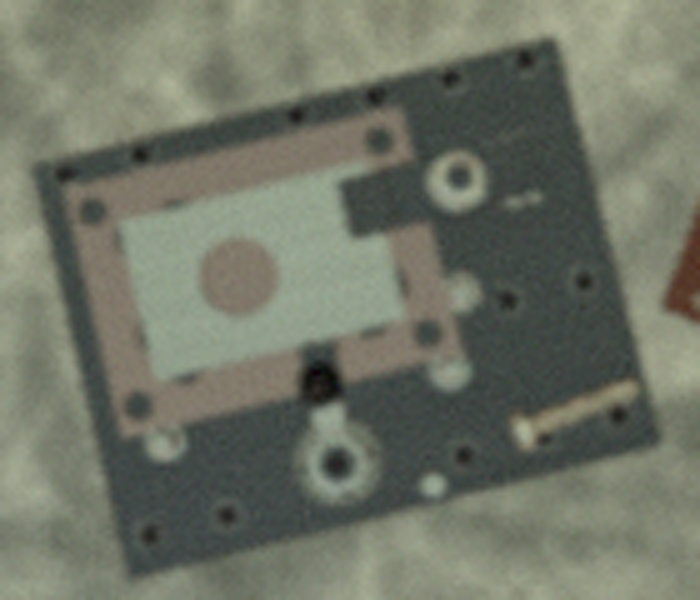

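View pics/s1.png

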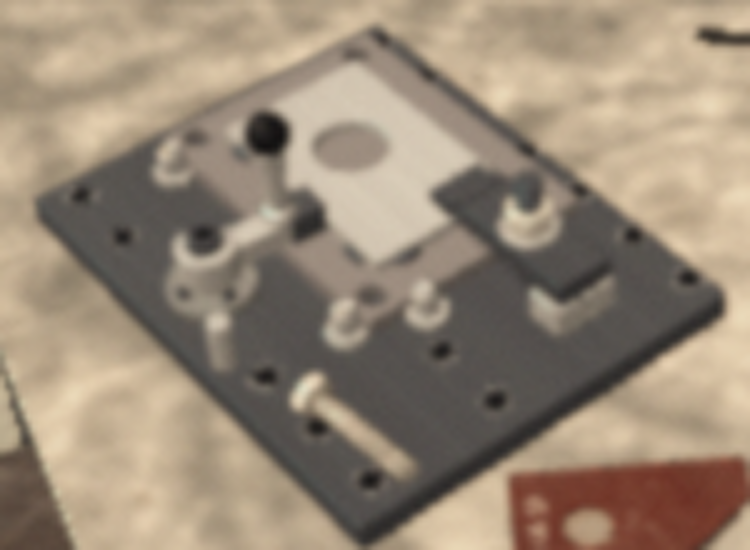

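The crops show the corners of the board and pad clearly in both views. The ball is at crop (320,382) in the top view and (267,132) in the side view, and the pivot screw is at (338,464) and (206,238). The parking pin is at (432,485) in the top view. Next I'll triangulate these points.

Create h.py:
```python
import numpy as np, cv2
from plant import ctrl
def ray(n,px):
    i=ctrl.camera_info(n); f=210/np.tan(np.radians(i["fov_y"])/2)
    K=np.array([[f,0,i["cx"]],[0,f,i["cy"]],[0,0,1]])
    u=cv2.undistortPoints(np.array([[px]],float),K,np.array([i["k1"],0,0,0,0.]))[0,0]
    d=i["T"][:3,:3]@[u[0],-u[1],-1]; return i["T"][:3,3],d/np.linalg.norm(d)
def plane(n,px,z):
    o,d=ray(n,px); return o+d*(z-o[2])/d[2]
def tri(p,q):
    o1,d1=ray("top",p);o2,d2=ray("side",q)
    s=np.linalg.lstsq(np.c_[d1,-d2],o2-o1,rcond=None)[0]
    a,b=o1+s[0]*d1,o2+s[1]*d2
    return (a+b)/2,np.linalg.norm(a-b)
tc=lambda c:((c[0]+.5)/5-.5+195,(c[1]+.5)/5-.5+185)
sc=lambda c:((c[0]+.5)/5-.5+162,(c[1]+.5)/5-.5+172)
def fit(F,P):  # 2D rigid: P = R F + t
    F,P=np.array(F,float),np.array(P)[:,:2]
    f=(F-F.mean(0))@[1,1j]; p=(P-P.mean(0))@[1,1j]
    yaw=np.angle(np.vdot(f,p)); c,s=np.cos(yaw),np.sin(yaw); R=np.array([[c,-s],[s,c]])
    t=P.mean(0)-R@F.mean(0); return yaw,R,t,(P-(F@R.T+t))
```

Run:
```python
from h import *
np.set_printoptions(precision=4,suppress=True)
pts={"b_fl":((37,163),(375,27)),"b_fr":((555,40),(722,295)),"b_nr":((660,440),(362,530)),"b_nl":((133,577),(38,207)),
"p_fl":((120,225),(358,62)),"p_nr":((405,322),(375,268)),"pivot":((338,464),(206,238)),"ball":((320,382),(267,132)),"park":((432,485),(219,320)),"bore":((239,276),(350,147)),
"dow1":((450,372),(348,310)),"bolthead":((524,432),(308,390)),"stud":((459,178),(528,190))}
W={}
for k,(a,b) in pts.items():
    W[k],e=tri(tc(a),sc(b)); print(k,W[k],round(e,4))
F={"p_fl":(.035,.055),"p_nr":(-.035,-.055),"pivot":(-.087,-.012),"bore":(0,0)}
print("tri fit",fit(list(F.values()),[W[k] for k in F]))
F=[(.035,.055),(-.035,.055),(-.035,-.055)];P=[plane("top",tc(c),.029) for c in((120,225),(158,380),(405,322))]
P+= [plane("side",sc(c),.029) for c in((358,62),(375,268))];F+=[F[0],F[2]]
F+=[(-.087,-.012)]*2;P+=[plane("top",tc((338,464)),.047),plane("side",sc((206,238)),.047)]
yaw,R,t,e=fit(F,P);print("plane fit",yaw,t,e)
b=np.array([W[k][:2] for k in("b_fl","b_fr","b_nr","b_nl")]);print("board sides",np.linalg.norm(b-np.roll(b,-1,0),axis=1),"yaw",np.arctan2(*(b[0]-b[3])[::-1]))
for k in W:print(k,"in fixture",(W[k][:2]-t)@R)
d=W["ball"][:2]-W["pivot"][:2];print(np.linalg.norm(d),"stop",yaw-np.arctan2(d[1],d[0]))
```

```text
b_fl [0.5637 0.0204 0.0158] 0.002
b_fr [ 0.6206 -0.2068  0.0166] 0.0002
b_nr [ 0.4463 -0.2521  0.0151] 0.0007
b_nl [ 0.3871 -0.025   0.0124] 0.0016
p_fl [ 0.5381 -0.0192  0.0321] 0.003
p_nr [ 0.497  -0.1413  0.029 ] 0.0019
pivot [ 0.4376 -0.1134  0.0474] 0.0019
ball [ 0.471  -0.1064  0.0843] 0.0003
park [ 0.4287 -0.1528  0.0412] 0.0018
bore [ 0.5155 -0.0699  0.0306] 0.0004
dow1 [ 0.4768 -0.1608  0.0318] 0.0039
bolthead [ 0.4498 -0.192   0.0297] 0.0004
stud [ 0.5558 -0.1629  0.0645] 0.0017
tri fit (np.float64(0.2637182021426778), array([[ 0.9654, -0.2607],
       [ 0.2607,  0.9654]]), array([ 0.5173, -0.0774]), array([[ 0.0014, -0.004 ],
       [-0.0008, -0.0017],
       [ 0.0012, -0.0018],
       [-0.0018,  0.0075]]))
plane fit 0.2504343747719871 [ 0.5183 -0.0796] [[-0.0017 -0.0007]
 [ 0.0001 -0.0008]
 [-0.0019  0.0005]
 [ 0.0023  0.0018]
 [-0.0001 -0.    ]
 [-0.0003 -0.0004]
 [ 0.0017 -0.0005]]
board sides [0.2342 0.1801 0.2347 0.1824] yaw 0.25133024846612056
b_fl in fixture [0.0688 0.0857]
b_fr in fixture [ 0.0677 -0.1486]
b_nr in fixture [-0.1125 -0.1492]
b_nl in fixture [-0.1136  0.0855]
p_fl in fixture [0.0342 0.0537]
p_nr in fixture [-0.0359 -0.0545]
pivot in fixture [-0.0865 -0.0128]
ball in fixture [-0.0524 -0.0142]
park in fixture [-0.1049 -0.0487]
bore in fixture [-0.0003  0.0101]
dow1 in fixture [-0.0603 -0.0684]
bolthead in fixture [-0.0941 -0.0919]
stud in fixture [ 0.0157 -0.09  ]
0.03418649594893905 stop 0.04203785911791394
```

The fixture pose is consistent across points: origin (0.5185, −0.0795), yaw 0.2505, stop at about 0.04 rad. The pivot height of 47 mm and the 34 mm pin radius match the text. I'll close the fingers and rise, then get the approach numbers.

The rows are not in the units I measure in: shifts go in shares of 0.75 m and turns go in shares of pi/2 rad. I convert before sending: -0.03 m / 0.75 = -0.04.

Call:
inch_along --deltas '[[[0, 0, -0.04], [0, 0, 0]], [[0, 0, -0.04], [0, 0, 0]], [[0, 0, -0.04], [0, 0, 0]], [[0, 0, 0], [0, 0, 0]]]' --jaw 0 --clamp_n 20

```text
t: 0.43
eef_pos: [0.1511, 0.5826, 0.3459]
ee_rot: [3.134, -0.0, 2.888]
force: [-0.2, 0.4, 0.9]
width: 0.0386
grip_force: 0.0
```

Add to h.py:
```python
YAW=.2505;T0=np.array([.5185,-.0795])
RF=np.array([[np.cos(YAW),-np.sin(YAW)],[np.sin(YAW),np.cos(YAW)]])
def togo(fx,fy,z,yaw=None):
    o=ctrl.get_obs();p=np.array(o["eef_pos"]);y=o["ee_rot"][2]
    w=np.r_[T0+RF@[fx,fy],z];d=w-p
    tool=[d[0]*np.cos(y)+d[1]*np.sin(y),d[0]*np.sin(y)-d[1]*np.cos(y),-d[2]]
    fx_=(p[:2]-T0)@RF
    print("t",round(o["t"],2),"fix xy",fx_.round(4),"z",p[2].round(4),"yaw",round(y,4),"target",w.round(4),"tool d",np.round(tool,4),"rz",None if yaw is None else round(y-yaw,4))
```

```bash
python3 -c "
from h import *
a=.04;t=np.array([-np.sin(a),-np.cos(a)]);pin=np.array([-.087,-.012])+.034*np.array([np.cos(a),-np.sin(a)])
q=pin-.04*t;print(q);togo(*q,.071,YAW-a+np.pi/2)"
```

```text
[-0.05142762  0.02660837]
t 0.43 fix xy [-0.1918  0.7325] z 0.3459 yaw 2.8878 target [ 0.4621 -0.0665  0.071 ] tool d [-0.464  -0.5502  0.2749] rz 1.1065
```

To row units: -0.03 m / 0.75 = -0.04, -0.026 m / 0.75 = -0.0347.

Call:
inch_along --deltas '[[[-0.0347, -0.04, 0], [0, 0, 0]], [[-0.0347, -0.04, 0], [0, 0, 0]], [[-0.0347, -0.04, 0], [0, 0, 0]], [[-0.0347, -0.04, 0], [0, 0, 0]], [[-0.0347, -0.04, 0], [0, 0, 0]], [[-0.0347, -0.04, 0], [0, 0, 0]], [[-0.0347, -0.04, 0], [0, 0, 0]], [[-0.0347, -0.04, 0], [0, 0, 0]], [[-0.0347, -0.04, 0], [0, 0, 0]], [[-0.0347, -0.04, 0], [0, 0, 0]]]'

```text
t: 1.27
eef_pos: [0.3271, 0.2232, 0.3397]
ee_rot: [3.142, 0.0, 2.888]
force: [1.6, -0.2, 1.0]
width: 0.0002
grip_force: 0.0
```

Call:
inch_along --deltas '[[[-0.0347, -0.04, 0], [0, 0, 0]], [[-0.0347, -0.04, 0], [0, 0, 0]], [[-0.0347, -0.04, 0], [0, 0, 0]], [[-0.0347, -0.04, 0], [0, 0, 0]], [[-0.0347, -0.04, 0], [0, 0, 0]], [[-0.0347, -0.04, 0], [0, 0, 0]], [[-0.0347, -0.04, 0], [0, 0, 0]], [[-0.0347, -0.04, 0], [0, 0, 0]], [[0, 0, 0], [0, 0, 0]]]'

```text
t: 2.02
eef_pos: [0.4702, -0.0649, 0.339]
ee_rot: [-3.139, 0.001, 2.882]
force: [-1.4, 0.1, 0.3]
width: -0.0003
grip_force: 0.0
```

Call:
inch_along --deltas '[[[0, 0, 0.0267], [0, 0, 0.0764]], [[0, 0, 0.0267], [0, 0, 0.0764]], [[0, 0, 0.0267], [0, 0, 0.0764]], [[0, 0, 0.0267], [0, 0, 0.0764]], [[0, 0, 0.0267], [0, 0, 0.0764]], [[0, 0, 0.0267], [0, 0, 0.0764]], [[0, 0, 0.0267], [0, 0, 0.0764]], [[0, 0, 0], [0, 0, 0.0764]], [[0, 0, 0], [0, 0, 0.0764]], [[0, 0, 0], [0, 0, 0]]]'

```text
t: 2.85
eef_pos: [0.4673, -0.0591, 0.1992]
ee_rot: [-3.14, -0.001, 1.805]
force: [0.6, 0.4, -0.4]
width: 0.0002
grip_force: 0.0
```

```bash
python3 -c "
from h import *
togo(-.0514,.0266,.071,1.7813)"
```

```text
t 2.85 fix xy [-0.0445  0.0324] z 0.1992 yaw 1.8051 target [ 0.4621 -0.0665  0.071 ] tool d [-0.0059 -0.0068  0.1282] rz 0.0238
```

To row units: 0.02 m / 0.75 = 0.0267, 0.015 m / 0.75 = 0.02, 0.024 rad / 1.5708 = 0.0153.

Call:
inch_along --deltas '[[[-0.008, -0.0093, 0.0267], [0, 0, 0.0153]], [[0, 0, 0.0267], [0, 0, 0]], [[0, 0, 0.0267], [0, 0, 0]], [[0, 0, 0.0267], [0, 0, 0]], [[0, 0, 0.0267], [0, 0, 0]], [[0, 0, 0.02], [0, 0, 0]], [[0, 0, 0.0173], [0, 0, 0]], [[0, 0, 0], [0, 0, 0]], [[0, 0, 0], [0, 0, 0]]]'

```text
t: 3.6
eef_pos: [0.462, -0.0667, 0.0717]
ee_rot: [-3.14, -0.001, 1.786]
force: [0.9, 0.1, 0.7]
width: 0.0002
grip_force: 0.0
```

Run:
```python
from h import *
togo(-.0514,.0266,.071,1.7813)
a=ctrl.camera("side")[132:282,162:312,::-1];b=ctrl.camera("top")[175:325,190:340,::-1]
cv2.imwrite("pics/c2.png",cv2.resize(np.hstack([a,b]),(800,400),interpolation=cv2.INTER_CUBIC))
```

```text
t 3.6 fix xy [-0.0515  0.0264] z 0.0717 yaw 1.7861 target [ 0.4621 -0.0665  0.071 ] tool d [0.0002 0.0001 0.0007] rz 0.0048
```

View pics/c2.png

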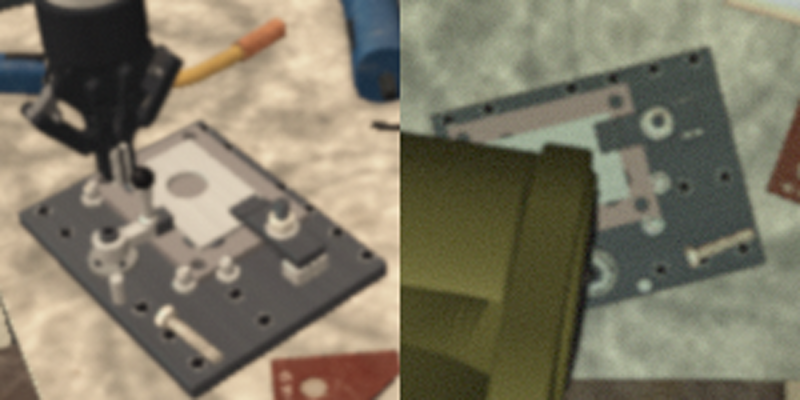

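The side view shows the shut fingers at about (120,165), just left of the ball at (143,180), and clear of it. The top view is blocked by the arm. I'll close the gap, then swing about the pivot.

To row units: -0.005 m / 0.75 = -0.0067, -0.004 m / 0.75 = -0.0053.

Call:
inch_along --deltas '[[[-0.0067, 0, 0], [0, 0, 0]], [[-0.0067, 0, 0], [0, 0, 0]], [[-0.0053, 0, 0], [0, 0, 0]], [[-0.0053, 0, 0], [0, 0, 0]], [[0, 0, 0], [0, 0, 0]]]'

```text
t: 4.12
eef_pos: [0.467, -0.0854, 0.0723]
ee_rot: [3.141, 0.001, 1.783]
force: [-0.1, 0.5, -0.2]
width: 0.0002
grip_force: 0.0
```

Call:
inch_along --deltas '[[[-0.0056, 0.0029, 0], [0, 0, 0.0764]], [[-0.0056, 0.0029, 0], [0, 0, 0.0764]], [[-0.0056, 0.0029, 0], [0, 0, 0.0764]], [[-0.0056, 0.0029, 0], [0, 0, 0.0764]], [[0, 0, 0], [0, 0, 0]]]'

```text
t: 4.53
eef_pos: [0.4759, -0.1008, 0.072]
ee_rot: [-3.141, -0.001, 1.301]
force: [-0.5, 2.6, 1.9]
width: -0.0001
grip_force: 1.0
```

```bash
python3 -c "
from h import *
togo(0,0,.071)"
```

```text
t 4.53 fix xy [-0.0466 -0.01  ] z 0.072 yaw 1.3006 target [ 0.5185 -0.0795  0.071 ] tool d [0.0319 0.0354 0.001 ] rz None
```

To row units: -0.0042 m / 0.75 = -0.0056, 0.0022 m / 0.75 = 0.0029, 0.12 rad / 1.5708 = 0.0764.

Call:
inch_along --deltas '[[[-0.0056, 0.0029, 0], [0, 0, 0.0764]], [[-0.0056, 0.0029, 0], [0, 0, 0.0764]], [[-0.0056, 0.0029, 0], [0, 0, 0.0764]], [[-0.0056, 0.0029, 0], [0, 0, 0.0764]], [[0, 0, 0], [0, 0, 0]]]'

```text
t: 4.95
eef_pos: [0.477, -0.1198, 0.0721]
ee_rot: [3.141, -0.001, 0.824]
force: [1.3, 1.6, -1.0]
width: 0.0004
grip_force: 1.3
```

Call:
inch_along --deltas '[[[-0.0056, 0.0029, 0], [0, 0, 0.0764]], [[-0.0056, 0.0029, 0], [0, 0, 0.0764]], [[-0.0056, 0.0029, 0], [0, 0, 0.0764]], [[-0.0056, 0.0029, 0], [0, 0, 0.0764]], [[0, 0, 0], [0, 0, 0]]]'

```text
t: 5.37
eef_pos: [0.4691, -0.1372, 0.0723]
ee_rot: [3.14, -0.001, 0.346]
force: [3.7, -0.5, -1.2]
width: -0.0002
grip_force: 1.4
```

Run:
```python
from h import *
o=ctrl.get_obs();y=o["ee_rot"][2];p=np.array(o["eef_pos"])[:2]
d=p-(T0+RF@[-.087,-.012]);print("tangential b",d@[np.cos(y),np.sin(y)],"radial",d@[np.sin(y),-np.cos(y)],"tool angle",YAW+np.pi/2-y)
a=ctrl.camera("side")[132:282,162:312,::-1]
cv2.imwrite("pics/c3.png",cv2.resize(a,(600,600),interpolation=cv2.INTER_CUBIC))
```

```text
tangential b 0.02171388850667001 radial 0.03391895788607839 tool angle 1.4756386884393182
```

View pics/c3.png

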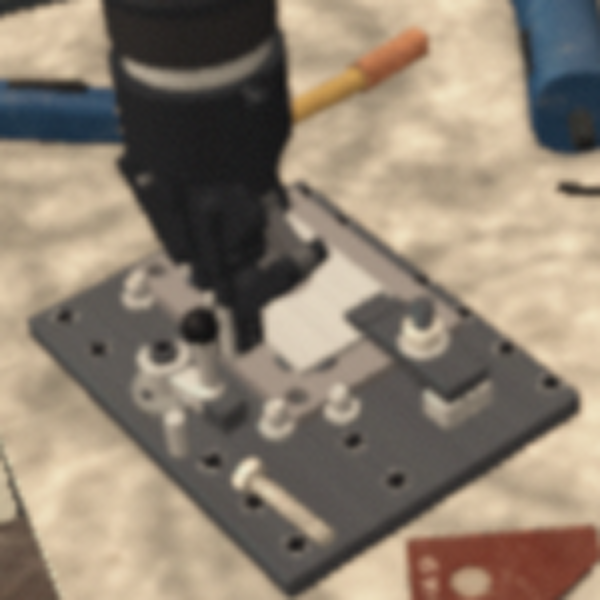

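The stop has swung most of the way. The ball is at crop (200,322) and the arm's nose is by the parking pin at (175,430). I'll measure its angle.

Run:
```python
from h import *
for z in(.0805,.0843):
    b=plane("side",(162+200.5/4-.5,132+322.5/4-.5),z)[:2];d=(b-T0)@RF-[-.087,-.012];print(d,np.hypot(*d),"angle",-np.arctan2(d[1],d[0]))
```

```text
[ 0.00849469 -0.02829552] 0.029543126606843512 angle 1.2791437714434932
[ 0.00649715 -0.03204233] 0.03269440407201986 angle 1.3707409052590427
```

To row units: -0.0028 m / 0.75 = -0.0037, 0.0015 m / 0.75 = 0.002, 0.08 rad / 1.5708 = 0.0509.

Call:
inch_along --deltas '[[[-0.0037, 0.002, 0], [0, 0, 0.0509]], [[-0.0037, 0.002, 0], [0, 0, 0.0509]], [[0, 0, 0], [0, 0, 0]]]'

```text
t: 5.67
eef_pos: [0.4648, -0.1417, 0.0724]
ee_rot: [3.14, -0.001, 0.188]
force: [4.5, -1.7, -1.2]
width: -0.0001
grip_force: 1.8
```

Call:
inch_along --deltas '[[[-0.0028, 0.0015, 0], [0, 0, 0.0382]], [[0, 0, 0], [0, 0, 0]], [[0, 0, 0], [0, 0, 0]]]'

```text
t: 5.92
eef_pos: [0.4629, -0.143, 0.0724]
ee_rot: [3.14, -0.001, 0.13]
force: [4.9, -2.3, -0.7]
width: 0.0002
grip_force: 2.0
```

Run:
```python
from h import *
o=ctrl.get_obs();y=o["ee_rot"][2];print("tool angle",YAW+np.pi/2-y, o["force"])
cv2.imwrite("pics/side4.png",ctrl.camera("side")[:,:,::-1]);a=ctrl.camera("side")[180:260,172:252,::-1]
cv2.imwrite("pics/c4.png",cv2.resize(a,(600,600),interpolation=cv2.INTER_CUBIC))
```

```text
tool angle 1.6914139652026234 [ 4.85189835 -2.33571454 -0.69119935]
```

View pics/c4.png

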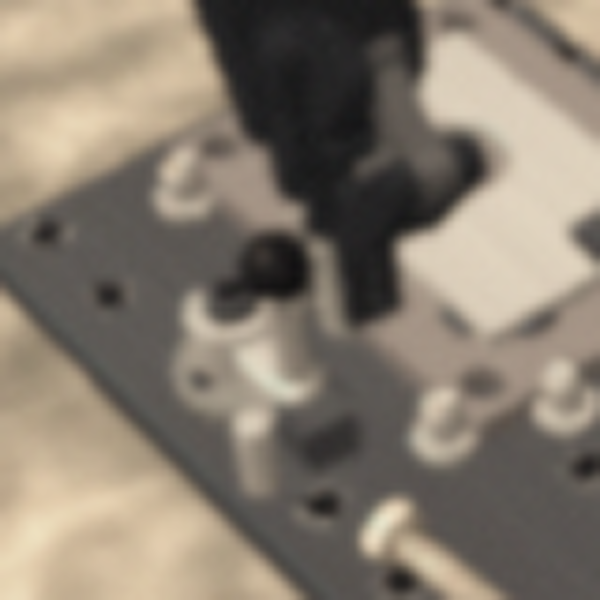

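The ball is at crop (273,265) and the pivot at (228,300). The nose lies just beyond the parking pin top at (252,420), seen from this side. I'll check the angle again.

Run:
```python
from h import *
for z in(.0805,.0843):
    b=plane("side",(172+273.5/7.5-.5,180+265.5/7.5-.5),z)[:2];d=(b-T0)@RF-[-.087,-.012];print(d,np.hypot(*d),"angle",-np.arctan2(d[1],d[0]))
n=plane("side",(172+345/7.5,180+435/7.5),.033)[:2];d=(n-T0)@RF-[-.087,-.012];print("nose",d,np.hypot(*d),-np.arctan2(d[1],d[0]))
```

```text
[-0.00107428 -0.03017484] 0.030193961577324558 angle 1.6063831237353987
[-0.00300444 -0.03390842] 0.03404126669908711 angle 1.6591701654706514
nose [ 0.00114478 -0.0513526 ] 0.05136535454443632 1.5485074457592043
```

The stop stands at about 1.6–1.66 rad, so it is parked. I'll back off, rise and go to the seam start.

To row units: -0.02 m / 0.75 = -0.0267, 0.006 m / 0.75 = 0.008.

Call:
inch_along --deltas '[[[0.0053, 0, 0], [0, 0, 0]], [[0.0053, 0, 0], [0, 0, 0]], [[0.008, 0, 0], [0, 0, 0]], [[0, 0, -0.0267], [0, 0, 0]], [[0, 0, -0.0267], [0, 0, 0]], [[0, 0, 0], [0, 0, 0]]]'

```text
t: 6.52
eef_pos: [0.4779, -0.1411, 0.1148]
ee_rot: [3.14, -0.003, 0.125]
force: [1.6, 0.5, 1.2]
width: 0.0003
grip_force: 0.0
```

```bash
python3 -c "
from h import *
togo(-.035,-.055,.063)"
```

```text
t 6.52 fix xy [-0.0546 -0.0496] z 0.1148 yaw 0.1255 target [ 0.4982 -0.1415  0.063 ] tool d [0.0201 0.0029 0.0518] rz None
```

To row units: 0.02 m / 0.75 = 0.0267, 0.012 m / 0.75 = 0.016, -0.125 rad / 1.5708 = -0.0796.

Call:
inch_along --deltas '[[[0.0267, 0.004, 0], [0, 0, 0]], [[0, 0, 0], [0, 0, -0.0796]], [[0, 0, 0.0267], [0, 0, 0]], [[0, 0, 0.0267], [0, 0, 0]], [[0, 0, 0.016], [0, 0, 0]], [[0, 0, 0], [0, 0, 0]], [[0, 0, 0], [0, 0, 0]]]'

```text
t: 7.1
eef_pos: [0.4952, -0.1409, 0.0591]
ee_rot: [-3.14, 0.002, 0.25]
force: [0.4, 0.0, 1.3]
width: -0.0
grip_force: 0.0
```

Run:
```python
from h import *
togo(-.035,-.055,.063,YAW)
a=ctrl.camera("side")[152:272,162:312,::-1]
cv2.imwrite("pics/c5.png",cv2.resize(a,(750,600),interpolation=cv2.INTER_CUBIC))
```

```text
t 7.1 fix xy [-0.0378 -0.0537] z 0.0591 yaw 0.2496 target [ 0.4982 -0.1415  0.063 ] tool d [ 0.0028  0.0013 -0.0039] rz -0.0009
```

View pics/c5.png

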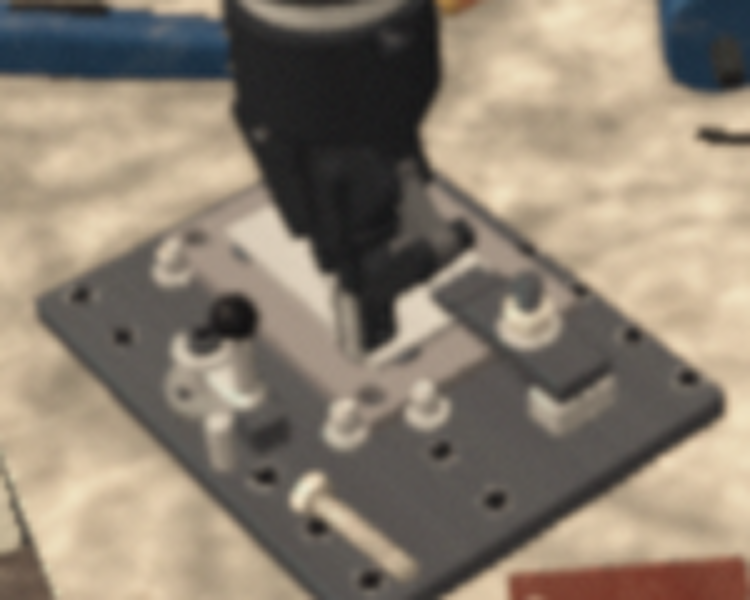

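The fingertips are at (360,362), just over the pad's near-right corner, and the stop is parked with its ball at (233,315). I'll rise 4 mm and follow the near edge.

To row units: -0.009 m / 0.75 = -0.012, -0.008 m / 0.75 = -0.0107.

Call:
inch_along --deltas '[[[0.004, 0.0013, -0.0053], [0, 0, 0]], [[0, 0, 0], [0, 0, 0]], [[0, -0.0107, 0], [0, 0, 0]], [[0, -0.012, 0], [0, 0, 0]], [[0, -0.012, 0], [0, 0, 0]], [[0, -0.012, 0], [0, 0, 0]], [[0, -0.012, 0], [0, 0, 0]], [[0, -0.012, 0], [0, 0, 0]], [[0, 0, 0], [0, 0, 0]]]'

```text
t: 7.9
eef_pos: [0.4853, -0.0884, 0.0639]
ee_rot: [-3.141, 0.001, 0.251]
force: [-0.1, 0.2, -0.1]
width: -0.0002
grip_force: 0.0
```

```bash
python3 -c "
from h import *
togo(-.035,.055,.063,YAW)"
```

```text
t 7.9 fix xy [-0.0343 -0.0004] z 0.0639 yaw 0.2507 target [ 0.471  -0.0349  0.063 ] tool d [-0.0006 -0.0554  0.0009] rz 0.0002
```

Call:
inch_along --deltas '[[[-0.0007, -0.012, 0.0013], [0, 0, 0]], [[0, -0.012, 0], [0, 0, 0]], [[0, -0.012, 0], [0, 0, 0]], [[0, -0.012, 0], [0, 0, 0]], [[0, -0.012, 0], [0, 0, 0]], [[0, -0.0133, 0], [0, 0, 0]], [[0, 0, 0], [0, 0, 0]], [[0, 0, 0], [0, 0, 0]]]'

```text
t: 8.57
eef_pos: [0.4721, -0.0365, 0.0631]
ee_rot: [3.141, 0.0, 0.25]
force: [-0.0, -0.8, -0.9]
width: 0.0001
grip_force: 0.0
```

```bash
python3 -c "
from h import *
togo(-.035,.055,.063,YAW)"
```

```text
t 8.57 fix xy [-0.0343  0.0531] z 0.0631 yaw 0.2501 target [ 0.471  -0.0349  0.063 ] tool d [-0.0007 -0.0019  0.0001] rz -0.0004
```

Call:
inch_along --deltas '[[[0.012, 0, 0], [0, 0, 0]], [[0.012, 0, 0], [0, 0, 0]], [[0.012, 0, 0], [0, 0, 0]], [[0.012, 0, 0], [0, 0, 0]], [[0.012, 0, 0], [0, 0, 0]], [[0.012, 0, 0], [0, 0, 0]], [[0.0107, 0, 0], [0, 0, 0]], [[0.0107, 0, 0], [0, 0, 0]], [[0, 0, 0], [0, 0, 0]], [[0, 0, 0], [0, 0, 0]]]'

```text
t: 9.4
eef_pos: [0.5403, -0.0197, 0.0628]
ee_rot: [-3.142, 0.0, 0.249]
force: [0.3, -0.7, -0.7]
width: -0.0
grip_force: 0.0
```

```bash
python3 -c "
from h import *
togo(.035,.055,.063,YAW)
cv2.imwrite('pics/c6.png',cv2.resize(ctrl.camera('side')[152:272,162:312,::-1],(750,600),interpolation=cv2.INTER_CUBIC))"
```

```text
t 9.4 fix xy [0.0359 0.0525] z 0.0628 yaw 0.249 target [ 0.5388 -0.0175  0.063 ] tool d [-0.0009 -0.0025 -0.0002] rz -0.0015
```

View pics/c6.png

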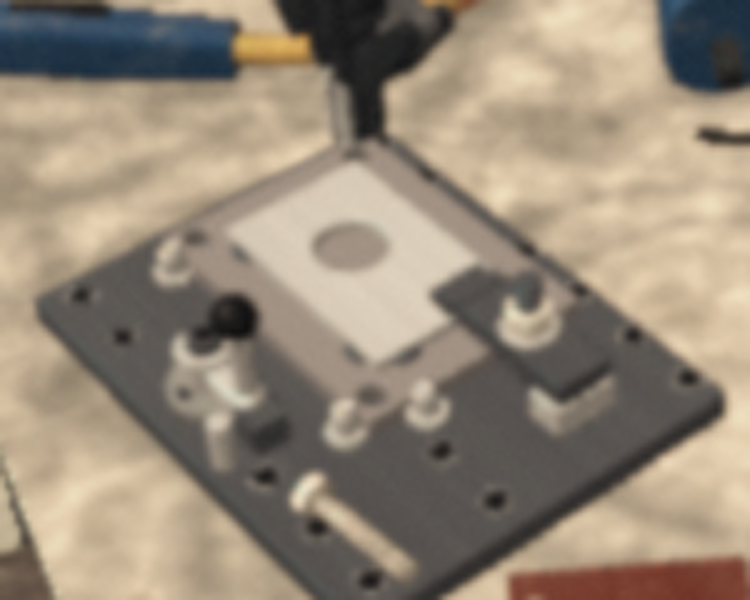

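The fingertips at (360,145) stand just above the pad's far-left corner at (358,162). The stop and the bolt are undisturbed. I'll correct the last 2.5 mm and lift.

Call:
inch_along --deltas '[[[-0.0013, -0.0033, 0], [0, 0, 0]], [[0, 0, 0], [0, 0, 0]], [[0, 0, -0.0267], [0, 0, 0]], [[0, 0, -0.04], [0, 0, 0]], [[0, 0, -0.04], [0, 0, 0]], [[0, 0, -0.04], [0, 0, 0]], [[0, 0, -0.04], [0, 0, 0]], [[0, 0, 0], [0, 0, 0]], [[0, 0, 0], [0, 0, 0]], [[0, 0, 0], [0, 0, 0]]]'

```text
t: 10.28
eef_pos: [0.5379, -0.0177, 0.2026]
ee_rot: [-3.142, 0.0, 0.249]
force: [-0.3, 0.1, -0.7]
width: -0.0001
grip_force: 0.0
```

```bash
python3 -c "
from h import *
togo(.035,.055,.029);print(ctrl.hand_in())"
```

```text
t 10.28 fix xy [0.0341 0.0551] z 0.2026 yaw 0.2487 target [ 0.5388 -0.0175  0.029 ] tool d [9.000e-04 1.000e-04 1.736e-01] rz None
the job is handed in; nothing more can be done
None
```

I pushed the swing stop back to its parking pin (about 1.6 rad by camera), traced the seam with the fingertips about 1 to 1.5 cm above the pad, and lifted to 17 cm above it; the job was handed in at 10.3 s, no verdict was returned, and I saw no sign of contact with the plates or of the loose things moving.

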